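# Shut one valve of the air manifold and bleed its outlet

## Robot

A 6-joint arm with a two-finger parallel gripper is mounted at the origin on the work surface. World frame = base frame: x ahead of the robot, y to its left, z up, the work surface at z = 0. Lengths are in mm, angles in rad, forces in N, time in s.
With the tool pointing down it reaches from about 400 to 925 mm from the base axis. Payload 12.5 kg.
Tool frame: the origin (TCP) lies at the very end of the fingers, on their centre line; the grasp point (between the pads) lies 19 mm behind it (env.grip_point_offset is the distance from the TCP to the grasp point, in mm); z points along the fingers, y is the direction in which the jaws open and shut (so a half turn about z gives the same grasp; the last joint's range is limited). The gripper opens to 95 mm and grips with 3 to 60 N. Pads are 20 mm wide; open, the fingers measure 119 mm over their backs; the gripper's body (75 mm by 180 mm) begins 59 mm behind the grasp point.
Start: joints at [1.182, 0.491, 1.559, -0, 1.092, -0.106], TCP at [174.386, 600.197, 214.661] pointing down, gripper open.
Joint ranges: [-3.1, 3.1], [-0.84, 2.19], [0.05, 2.79], [-1.13, 4.28], [0.06, 2.93], [-2.69, 2.69]. Speed limits (rad/s): [2.22, 2.22, 2.79, 3.14, 3.14, 3.14].

## Interface

Orientations are given as [roll, pitch, yaw] about the fixed x, y, z axes, in that order (R = Rz(yaw) Ry(pitch) Rx(roll)).
In Python, from cell import env gives the robot as it stands.
- The arm moves only by the tool drive_tool, never from a script. Its argument "commands" is a list of rows, each an object of numbers: "dx", "dy", "dz": the shift along the world's x, y, z in mm; "yaw": the turn about the world's z in degrees. In form: [{"dx": .., "dy": .., "dz": .., "yaw": ..}, ...]. A call has 1 to 5 rows; each row shifts and turns the commanded pose from where the row before left it; what a row does not reach is not made up. A row lasts 1/12 s, in which the tool goes at most 41.7 mm and 7.16 degrees, less where a joint would pass 70% of its speed; a pose out of reach is approached as far as the arm can. A call with a gripper value outside its range is refused whole. "grip" is the opening, from 0 (shut) to 1 (fully open), set as the call begins (left out, the last holds). The fingers move at their own pace and stop on an object; the grip force is fixed at half the most. Time passes only in rows, so rows that do not move let the fingers close. It gives the time, the measured TCP pose, the force and the opening at its end, in the units of the state.
- env.state(): the state, without advancing time (a new reading comes with each control period).
- env.read_camera(name): name is "scene" or "top"; returns the picture (384x512x3 uint8, red, green, blue); there is no depth.
- env.calibration(name): a dict with "intrinsics" (3x3 intrinsics, pixels), "rvec" (rotation vector, rad) and "tvec" (3), from world to camera coordinates, as OpenCV has them. Camera axes: x right, y down, z forward; pixel columns grow to the right and rows downward; lengths in mm; the calibration is good to about 2 mm. A picture is of the moment at which its call begins. calibration takes no time and is no camera call.
- env.job_done(): hands the job in, once; it reports no verdict.
Trained networks look in the newest picture that a camera, given by its name, has taken for a name from the list of things; names that differ only in an ending like _2 or _b are one class to them, and where a whole thing is asked for, a point or a joint stands for the part that bears it (a point fixed in the world has none). Each returns a list of dicts, best first, with "conf" (0 to 1); they miss things now and then, are a little off and sometimes report something else, mostly with a low value. They report only what shows in the picture. A call takes as long as a camera call.
- env.trace(query, camera): "pixels" (384x512 bool, what is visible of it) and "pixel" ([column, row] in pixels, amid what is visible of it).
- env.place_of(query, camera): "pixel" ([column, row] in pixels: a listed point, or the origin of a listed thing).
The state is a dict: "t": time; "joints": joint angles; "qvel": joint speeds; "tau": joint torques, N m; "eef_pos": TCP position; "tcp_rot": TCP orientation; "ft_force": force on the tool from outside, world axes, zero at the start; "moment": the same for the moment, N m; "opening": opening from 0.0 (shut) to 1.0 (fully open).
Only numpy, scipy, OpenCV 4.12 (cv2) and the standard library are available. Lean on these libraries where they do the work, as an engineer would, in place of code of your own. Each camera call takes 0.05 s, during which the arm holds its last target.

## Task

One outlet of the air manifold has no coupling on it, and its valve was left open: turn that valve's square knob clockwise until it closes on its seat and is snug, but do not force it. Then press the bleed pin of the same outlet right down, hold it there for a good second to let the air out, and let it go. The other three valves are set to the flow of their airbrushes: touch neither their knobs nor their pins and couplings, and leave the spanner, tape reel and spare coupling lying where they are.

Things in the scene. Friction and masses are not known exactly. Their poses are not given: they have to be found in the camera images.
- valve_t: The valve left open: of four in a row along y, 44 mm apart in any order, all heading alike, the only one whose thin brass outlet (11 mm) is bare, without a fat steel coupling; it ends at x = -77 mm. Origin on the knob's axis at the underside of the valve body, 55 mm above the table; x points from the outlet (on the robot's side) to the knob, z up.
- knob_t_mid (a point): Centre of the open valve's black knob, 115 mm above the table: a block 20 x 20 mm, 22 mm high (top at 126 mm), turning about its vertical axis, with this point: x and y square to its flats, z up. Below is a gland of 16 mm diameter and 18 mm height, so fingers may reach 12 mm under the knob. Knobs alike stand 44 mm to one or both sides; fore and aft is free room.
- knob_t: The same knob, origin 13 mm lower. Closes clockwise seen from above, with 0.09 N m of friction, and stays where it is left. After 0.8 to 2.4 rad, different each time, the needle meets its seat; then the torque climbs by about 0.7 N m per rad. A rise of 0.10 to 0.20 N m is snug; more than 0.4 forces the seat. At rest the friction may read with either sign, so go by the rise.
- bleed_t_top (a point): Centre of the top of the same outlet's bleed pin: upright, steel, 10 mm in diameter, top 82 mm above the table and 8 mm above the small brass block it stands in, 50 mm from the knob's axis towards the robot. x points to the knob, z up. A spring holds it up: 3 N at first, 8 N at the end of its 5 mm. Other pins stand 44 mm to the sides.
- bleed_t (a joint): How far that bleed pin is pressed down: 0 up, 0.005 m fully down.
- valve_a: One of the three other valves, not to be touched: as the open one, but with a steel quick coupling 23 mm thick on its outlet, reaching to x = -107 mm. Origin on its knob's axis at the underside of the brass valve body, 55 mm above the table; x points from the outlet to the knob, z up. Its knob (20 mm square, any angle) fills z = 49 to 71 mm, its bleed pin stands at x = -50 mm.
- valve_b: Another of the three other valves, not to be touched: as the open one, but with a steel quick coupling 23 mm thick on its outlet, reaching to x = -107 mm. Origin on its knob's axis at the underside of the brass valve body, 55 mm above the table; x points from the outlet to the knob, z up. Its knob (20 mm square, any angle) fills z = 49 to 71 mm, its bleed pin stands at x = -50 mm.
- valve_c: The last of the three other valves, not to be touched: as the open one, but with a steel quick coupling 23 mm thick on its outlet, reaching to x = -107 mm. Origin on its knob's axis at the underside of the brass valve body, 55 mm above the table; x points from the outlet to the knob, z up. Its knob (20 mm square, any angle) fills z = 49 to 71 mm, its bleed pin stands at x = -50 mm.
- spanner: Steel spanner, 130 mm long, lying behind the valves on the manifold's base board (18 mm thick). Not to be moved.
- tape_reel: White reel of sealing tape, 42 mm across and 13 mm high, lying behind the valves on the same board. Origin under its centre. Not to be moved.
- coupling: Spare steel quick coupling, 23 mm thick and 40 mm high, standing behind the valves on the same board, beside the reel. Origin under its centre. Not to be moved.

How it is judged (in metres and radians):
On the way, in this order (a step that is already met when the one before it is completed fails the run):
1. the open valve is closed snugly on its seat (contact force between needle_face and seat_face above 7 N), for 0.2 s.
2. the bleed pin of the same outlet is held right down (value of joint bleed_t above 0.004 m), for 0.7 s.
At the end, for the whole second after the job is handed in: The needle of the valve with the bare outlet rests snugly on its seat (over 5 N between them, 0.05 N m on the knob), the bleed pin of that outlet is up again (within 1 mm), and the other valves, the spanner, the reel and the spare coupling are as they were (contact force between needle_face and seat_face above 5 N and value of joint bleed_t below 0.001 m); the robot touches nothing.
It fails at once if the valve is forced: more than 40 N between needle and seat (0.4 N m above the running friction) (contact force between needle_face and seat_face above 40 N).
It fails at once if another valve (knob, pin or coupling) is touched with more than 0.5 N (contact force between any of the fingers, the arm and valve_a above 0.5 N or contact force between any of the fingers, the arm and valve_b above 0.5 N or contact force between any of the fingers, the arm and valve_c above 0.5 N).
It fails at once if the spanner, the tape reel or the spare coupling is moved by more than 15 mm (distance of any of spanner, tape_reel, coupling from where it was at the start of the episode above 0.015 m).
It also fails if it takes over 67 s, if anything falls off the work surface, if the arm or the gripper's body presses on something with over 40 N, if the wrist force passes 120 N, or if a joint passes its speed limit or range.

## Working session

There is one attempt and no reset: what is moved stays moved. The work goes in short steps, Python scripts to look and compute and a tool call to move; the robot and the scene stay as the last step left them, time stands still between calls to the robot, and variables do not carry over. Pictures are saved under pics/ and viewed, and the job is handed in when it is done.

Besides the shell and the picture viewer there is one more tool, called after ">>>" in YAML: its name, and indented under it one key for each argument. drive_tool: Moves the arm, as the interface text tells. Its arguments: {"type":"object","properties":{"commands":{"type":"array"},"grip":{"type":"number"}},"required":["commands"]}

```bash
mkdir -p pics; cat > h.py <<'E'
from cell import env
import numpy as np, cv2
def ray(cam,px,z):
    c=env.calibration(cam);K=np.array(c["intrinsics"],float);R=cv2.Rodrigues(np.array(c["rvec"],float))[0];t=np.array(c["tvec"],float).ravel()
    d=R.T@np.linalg.solve(K,np.array([px[0],px[1],1.]));o=-R.T@t
    return o+d*(z-o[2])/d[2]
def proj(cam,p):
    c=env.calibration(cam)
    return cv2.projectPoints(np.array(p,float).reshape(-1,1,3),np.array(c["rvec"],float),np.array(c["tvec"],float),np.array(c["intrinsics"],float),None)[0].reshape(-1,2)
E
python3 - <<'E'
from h import *
s=env.state();print(s)
for c in("scene","top"):
    im=env.read_camera(c);cv2.imwrite(f"pics/{c}0.png",im[:,:,::-1])
    cc=env.calibration(c);R=cv2.Rodrigues(np.array(cc["rvec"]))[0];print(c,-R.T@np.array(cc["tvec"]).ravel())
    for q,z in(("knob_t_mid",115),("bleed_t_top",82),("valve_t",55),("valve_a",55)):
        for d in env.place_of(q,c)[:5]: print(c,q,round(d["conf"],2),np.round(d["pixel"],1),np.round(ray(c,d["pixel"],z),1))
E
```

```text
{'t': 0.0, 'joints': array([ 1.18240573e+00,  4.91582812e-01,  1.55947818e+00,  1.34885515e-05,
        1.09169781e+00, -1.05604443e-01]), 'qvel': array([-0.00035924,  0.0011847 ,  0.00082049,  0.00080854,  0.00039225,
        0.00061619]), 'tau': array([-2.90636108e-04, -6.12634492e+01, -2.58185291e+01,  6.92486647e-02,
        4.80933767e-02, -7.51520224e-05]), 'eef_pos': array([174.27497612, 599.94338242, 214.03741258]), 'tcp_rot': array([-3.14043427e+00, -1.34817174e-04,  2.85880019e+00]), 'ft_force': array([ 0.01862792, -0.03689694, -0.05880341]), 'moment': array([0.01826659, 0.01344906, 0.05417814]), 'opening': 1.0019277097901047}
scene [1019.44925231  354.36968412  511.1324758 ]
scene knob_t_mid 0.65 [256.9 174.2] [586.2  48.1 115. ]
scene knob_t_mid 0.51 [281.9 260.5] [725.9 191.3 115. ]
scene bleed_t_top 0.23 [281.  259.6] [700.8 175.7  82. ]
scene valve_t 0.93 [236.2 189.6] [585.5  -1.2  55. ]
scene valve_t 0.92 [255.8 199.2] [585.9  46.3  55. ]
scene valve_t 0.91 [276.7 206.4] [579.3  89.2  55. ]
scene valve_t 0.7 [220.7 182.8] [587.2 -39.4  55. ]
scene valve_a 0.93 [236.2 189.6] [585.5  -1.2  55. ]
scene valve_a 0.92 [255.8 199.2] [585.9  46.3  55. ]
scene valve_a 0.91 [276.7 206.4] [579.3  89.2  55. ]
scene valve_a 0.7 [220.7 182.8] [587.2 -39.4  55. ]
top [509.73031913  72.64736257 747.84311081]
top knob_t_mid 0.58 [254.7 222.6] [582.2  45.  115. ]
top bleed_t_top 0.38 [255.1 257.8] [532.6  43.6  82. ]
top valve_t 0.89 [254.3 229. ] [578.8  43.1  55. ]
top valve_t 0.74 [227.7 228.8] [579.5  85.3  55. ]
top valve_t 0.66 [276.2 223.9] [586.7   8.   55. ]
top valve_t 0.57 [305.7 226.2] [582.6 -39.2  55. ]
top valve_t 0.23 [240.3 184.4] [651.3  64.8  55. ]
top valve_a 0.89 [254.3 229. ] [578.8  43.1  55. ]
top valve_a 0.74 [227.7 228.8] [579.5  85.3  55. ]
top valve_a 0.66 [276.2 223.9] [586.7   8.   55. ]
top valve_a 0.57 [305.7 226.2] [582.6 -39.2  55. ]
top valve_a 0.23 [240.3 184.4] [651.3  64.8  55. ]
```

```bash
python3 - <<'E'
import cv2
a=cv2.imread("pics/top0.png")
cv2.imwrite("pics/top0z.png",cv2.resize(a[180:310,190:350],None,fx=5,fy=4.6,interpolation=cv2.INTER_CUBIC))
b=cv2.imread("pics/scene0.png")
cv2.imwrite("pics/scene0z.png",cv2.resize(b[120:270,170:360],None,fx=4,fy=4,interpolation=cv2.INTER_CUBIC))
E
```

```text
(no output)
```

View pics/top0z.png

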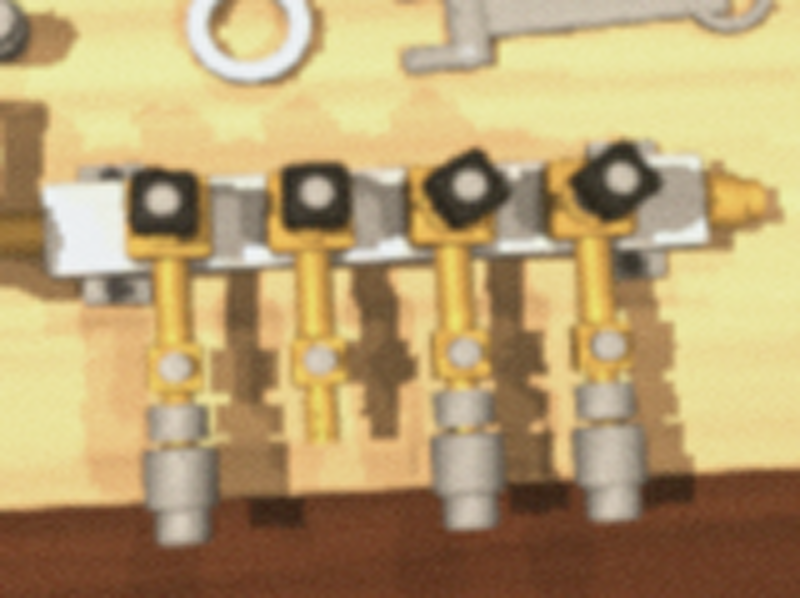

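View pics/scene0z.png

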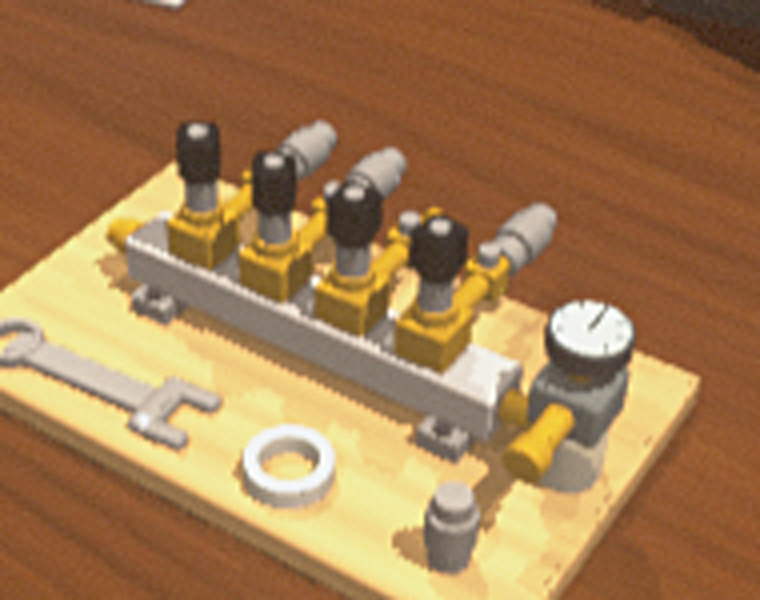

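View pics/top0.png

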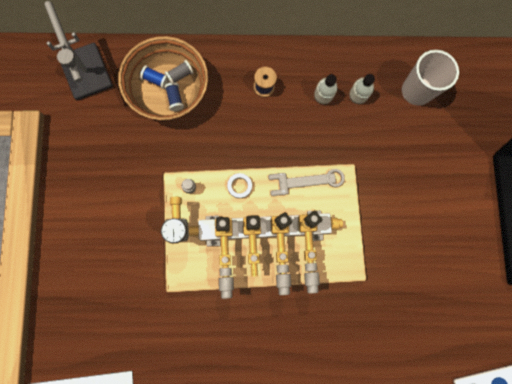

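The second valve from the left (top view) is the bare one. Its knob is at about px (253,221) and its bleed pin at about (254,258). Next I'll measure the knob's angle and position precisely.

```bash
python3 - <<'E'
from h import *
im=cv2.imread("pics/top0.png");g=im.max(2)
# light-corrected: caps of the knobs & pins; knob dark mask
m=(g<75).astype(np.uint8);m[:200]=0;m[245:]=0;m[:,:205]=0;m[:,330:]=0
n,l,st,ce=cv2.connectedComponentsWithStats(m)
for i in range(1,n):
    if st[i,4]>60:
        pts=np.argwhere(l==i)[:,::-1].astype(np.float32)
        h=cv2.convexHull(pts); W=np.array([ray("top",p[0],126)[:2] for p in h],np.float32)
        r=cv2.minAreaRect(W);print(st[i],ce[i].round(1),np.round(r[0],1),np.round(r[1],1),round(r[2],1), ray("top",ce[i],120).round(1))
# bright caps
for nm,(x,y) in dict(capt=(253.2,221.3),pint=(254,258.3)).items():
    sub=cv2.cvtColor(im,cv2.COLOR_BGR2HSV)[int(y)-6:int(y)+7,int(x)-6:int(x)+7]
    mm=(sub[...,1]<60)&(sub[...,2]>110);p=np.argwhere(mm).mean(0)[::-1]+[int(x)-6,int(y)-6]
    print(nm,mm.sum(),p.round(2),ray("top",p,82 if nm=="pint" else 127).round(1))
for yaw in range(-10,50,5):pass
q=cv2.resize(im[195:245,225:285],None,fx=12,fy=12,interpolation=cv2.INTER_CUBIC)
def draw(cx,cy,a,col):
    for z in(104,126):
        c=[[cx+10*(np.cos(a)*i-np.sin(a)*j),cy+10*(np.sin(a)*i+np.cos(a)*j),z] for i,j in((1,1),(-1,1),(-1,-1),(1,-1))]
        p=((proj("top",c)-[225,195]+.5)*12).astype(int);cv2.polylines(q,[p],True,col,1)
draw(583,45.2,0.05,(0,0,255))
cv2.imwrite("pics/q.png",q)
E
```

```text
[275 213  16  16 104] [282.4 221.4] [583.    5.3] [17.2 20.1] 31.4 [583.   5. 120.]
[305 212  17  16 115] [311.8 219.7] [585.  -37.9] [17.5 21.7] 38.5 [585.1 -38.  120. ]
[217 217  12  14  88] [223.  224.2] [580.   91.4] [15.7 18.7] 89.8 [579.7  90.8 120. ]
[247 216  13  13 102] [253.  222.7] [581.8  47.8] [17.2 17.3] 89.5 [581.5  47.6 120. ]
capt 40 [252.92 221.2 ] [582.8  48.  127. ]
pint 22 [253.5  257.73] [532.7  46.1  82. ]
```

View pics/q.png

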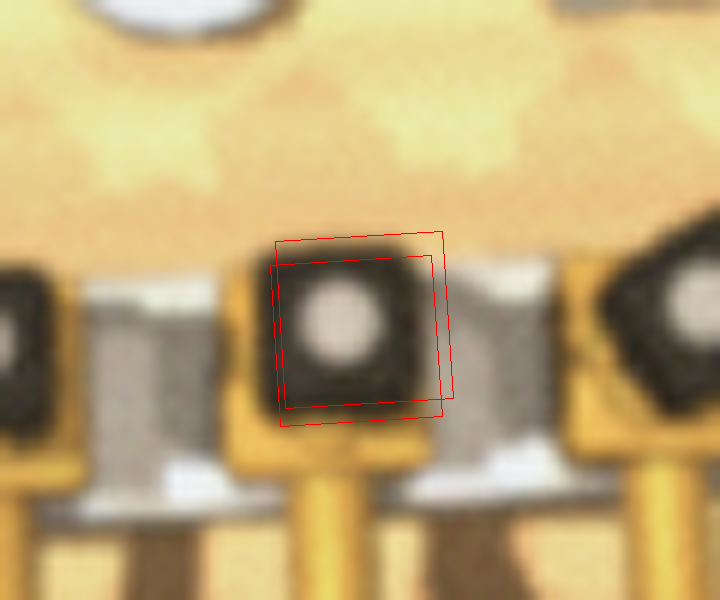

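The knob centre is at about (582, 47.6) and its flats are square to the world to within about 0.01 rad. I'll move above it with the jaws fore-aft.

>>> drive_tool:
  commands:
    - {"dx": 20.4, "dy": -27.6, "dz": 0, "yaw": -3.66}
    - {"dx": 20.4, "dy": -27.6, "dz": 0, "yaw": -3.66}
    - {"dx": 20.4, "dy": -27.6, "dz": 0, "yaw": -3.66}
    - {"dx": 20.4, "dy": -27.6, "dz": 0, "yaw": -3.66}
    - {"dx": 20.4, "dy": -27.6, "dz": 0, "yaw": -3.66}

```text
t: 0.92
eef_pos: [277.0, 460.9, 214.7]
tcp_rot: [3.141, 0.0, 2.537]
ft_force: [0.2, 0.9, 0.6]
opening: 1.001
```

>>> drive_tool:
  commands:
    - {"dx": 20.4, "dy": -27.6, "dz": 0, "yaw": -3.66}
    - {"dx": 20.4, "dy": -27.6, "dz": 0, "yaw": -3.66}
    - {"dx": 20.4, "dy": -27.6, "dz": 0, "yaw": -3.66}
    - {"dx": 20.4, "dy": -27.6, "dz": 0, "yaw": -3.66}
    - {"dx": 20.4, "dy": -27.6, "dz": 0, "yaw": -3.66}

```text
t: 1.33
eef_pos: [379.1, 322.8, 214.9]
tcp_rot: [3.141, 0.0, 2.217]
ft_force: [0.7, -0.1, 0.7]
opening: 0.998
```

>>> drive_tool:
  commands:
    - {"dx": 20.4, "dy": -27.6, "dz": 0, "yaw": -3.66}
    - {"dx": 20.4, "dy": -27.6, "dz": 0, "yaw": -3.66}
    - {"dx": 20.4, "dy": -27.6, "dz": 0, "yaw": -3.66}
    - {"dx": 20.4, "dy": -27.6, "dz": 0, "yaw": -3.66}
    - {"dx": 20.4, "dy": -27.6, "dz": 0, "yaw": -3.66}

```text
t: 1.75
eef_pos: [481.2, 184.6, 214.9]
tcp_rot: [3.141, 0.0, 1.897]
ft_force: [0.6, 0.0, -0.3]
opening: 1.001
```

>>> drive_tool:
  commands:
    - {"dx": 20.4, "dy": -27.6, "dz": 0, "yaw": -3.66}
    - {"dx": 20.4, "dy": -27.6, "dz": 0, "yaw": -3.66}
    - {"dx": 20.4, "dy": -27.6, "dz": 0, "yaw": -3.66}
    - {"dx": 20.4, "dy": -27.6, "dz": 0, "yaw": -3.66}
    - {"dx": 20.4, "dy": -27.6, "dz": 0, "yaw": -3.66}

```text
t: 2.17
eef_pos: [583.2, 46.6, 214.8]
tcp_rot: [3.141, 0.0, 1.578]
ft_force: [1.3, 0.1, 0.6]
opening: 1.001
```

>>> drive_tool:
  commands:
    - {"dx": 0, "dy": 0, "dz": 0, "yaw": 0}
    - {"dx": 0, "dy": 0, "dz": 0, "yaw": 0}

```text
t: 2.33
eef_pos: [582.9, 46.8, 214.2]
tcp_rot: [-3.141, -0.0, 1.579]
ft_force: [0.1, 0.6, -0.8]
opening: 1.002
```

>>> drive_tool:
  commands:
    - {"dx": -0.4, "dy": 0.8, "dz": -20, "yaw": 0}
    - {"dx": 0, "dy": 0, "dz": -20, "yaw": 0}
    - {"dx": 0, "dy": 0, "dz": -20, "yaw": 0}
  grip: 0.45

```text
t: 2.58
eef_pos: [581.4, 50.0, 154.3]
tcp_rot: [3.141, -0.0, 1.583]
ft_force: [1.0, 0.5, 0.6]
opening: 0.844
```

>>> drive_tool:
  commands:
    - {"dx": 0, "dy": 0, "dz": 0}
    - {"dx": 0, "dy": 0, "dz": 0}
    - {"dx": 0, "dy": 0, "dz": 0}

```text
invalid input
```

```bash
python3 - <<'E'
from h import *
for c in("scene","top"):
    im=env.read_camera(c);cv2.imwrite(f"pics/{c}1.png",cv2.resize(im[100:270,170:370,::-1],None,fx=3.5,fy=3.5,interpolation=cv2.INTER_CUBIC))
E
```

```text
(no output)
```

View pics/scene1.png

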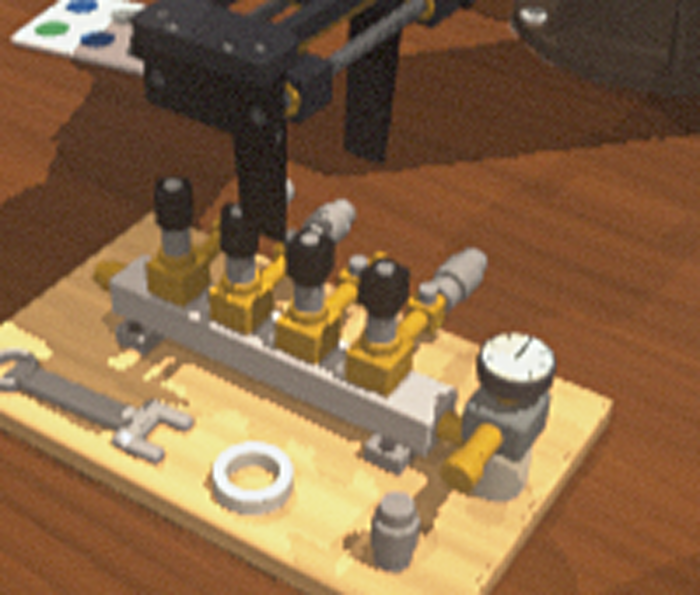

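View pics/top1.png

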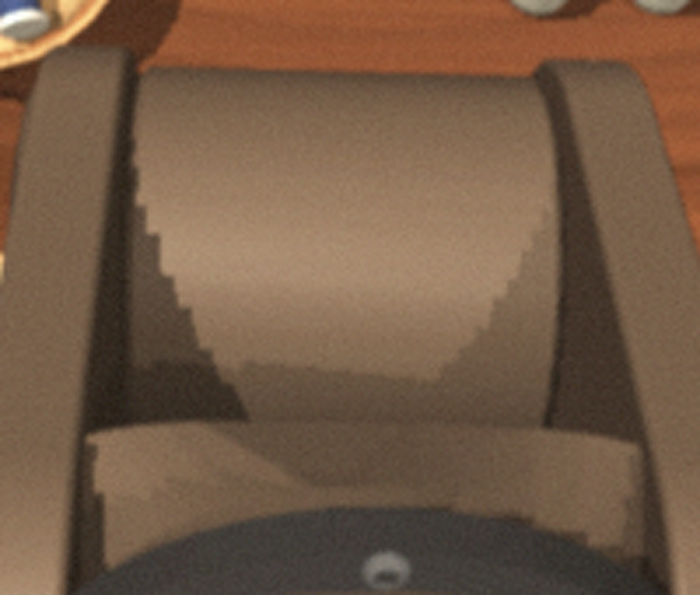

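```bash
python3 - <<'E'
from h import *
s=env.state();print(s["t"],s["eef_pos"],s["tcp_rot"],s["opening"],s["moment"],s["ft_force"])
p=s["eef_pos"];o=s["opening"]*47.5
for d in(-o,o):print(((proj("scene",[p[0]+d,p[1],p[2]])-[170,100])*3.5).round())
print((proj("scene",[582,47.6,126])-[170,100])*3.5)
E
```

```text
2.6833 [580.11286968  49.9374002  152.33872156] [-3.13679555e+00 -2.68612322e-04  1.58280913e+00] 0.7610975089625276 [-0.09000547  0.06412064 -0.02180575] [0.12235769 0.09171597 0.1991228 ]
[[356. 163.]]
[[271. 229.]]
[[308.51745908 237.96907753]]
```

>>> drive_tool:
  commands:
    - {"dx": 0, "dy": 0, "dz": 0, "yaw": 0}
    - {"dx": 0, "dy": 0, "dz": 0, "yaw": 0}
    - {"dx": 0, "dy": 0, "dz": 0, "yaw": 0}
    - {"dx": 0, "dy": 0, "dz": 0, "yaw": 0}

```text
t: 3.02
eef_pos: [582.3, 49.2, 155.8]
tcp_rot: [3.14, 0.0, 1.582]
ft_force: [0.1, 0.5, 0.2]
opening: 0.485
```

>>> drive_tool:
  commands:
    - {"dx": 0, "dy": 0, "dz": 0, "yaw": 0}
    - {"dx": 0, "dy": 0, "dz": 0, "yaw": 0}
    - {"dx": 0, "dy": 0, "dz": 0, "yaw": 0}
    - {"dx": 0, "dy": 0, "dz": 0, "yaw": 0}

```text
t: 3.35
eef_pos: [582.0, 49.0, 154.8]
tcp_rot: [3.141, -0.0, 1.581]
ft_force: [0.9, 0.9, 0.2]
opening: 0.449
```

```bash
python3 - <<'E'
from h import *
im=env.read_camera("scene");cv2.imwrite("pics/scene2.png",cv2.resize(im[140:240,200:310,::-1],None,fx=6,fy=6,interpolation=cv2.INTER_CUBIC))
print(env.state()["eef_pos"],env.state()["moment"])
for z in (115,):
  for d in env.place_of("knob_t_mid","scene")[:4]: print(d["conf"],d["pixel"],ray("scene",d["pixel"],115))
E
```

```text
[581.9841094   48.94476604 154.70590192] [-0.04488489  0.05085081  0.01382714]
0.47 [257.9, 172.2] [580.27293488  46.02460513 115.        ]
```

View pics/scene2.png

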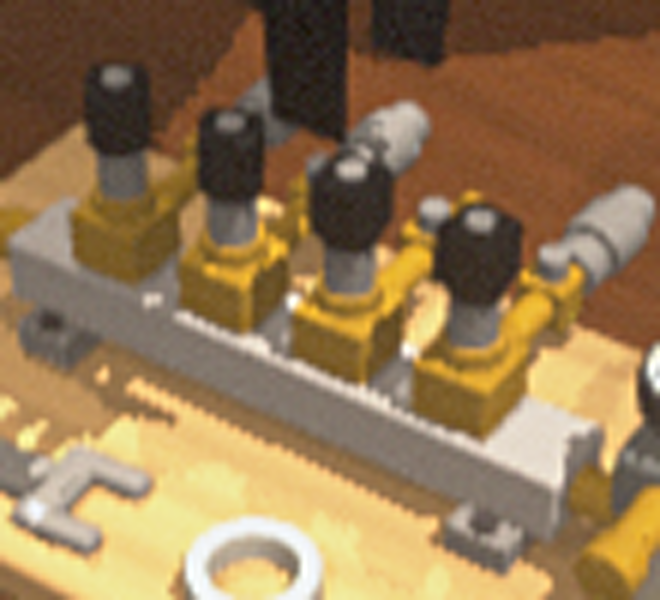

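Fingers straddle the third knob in this view fore and aft, with the neighbours clear. I'll descend.

>>> drive_tool:
  commands:
    - {"dx": 0, "dy": -1.4, "dz": -12, "yaw": -0.3}
    - {"dx": 0, "dy": 0, "dz": -12, "yaw": 0}
    - {"dx": 0, "dy": 0, "dz": -12, "yaw": 0}
    - {"dx": 0, "dy": 0, "dz": -12, "yaw": 0}
    - {"dx": 0, "dy": 0, "dz": -10.5, "yaw": 0}

```text
t: 3.87
eef_pos: [581.9, 47.6, 95.4]
tcp_rot: [-3.141, 0.0, 1.576]
ft_force: [-0.2, -0.2, -0.1]
opening: 0.451
```

>>> drive_tool:
  commands:
    - {"dx": 0, "dy": 0, "dz": 0, "yaw": 0}
    - {"dx": 0, "dy": 0, "dz": 0, "yaw": 0}
    - {"dx": 0, "dy": 0, "dz": 0, "yaw": 0}

```text
t: 4.12
eef_pos: [582.3, 47.6, 96.6]
tcp_rot: [3.141, 0.0, 1.576]
ft_force: [0.0, 0.5, 0.0]
opening: 0.451
```

```bash
python3 - <<'E'
from h import *
im=env.read_camera("scene");cv2.imwrite("pics/scene3.png",cv2.resize(im[140:240,200:310,::-1],None,fx=6,fy=6,interpolation=cv2.INTER_CUBIC))
s=env.state();print(s["eef_pos"],s["tcp_rot"],s["moment"],s["ft_force"])
E
```

```text
[582.34715413  47.60292383  96.81653802] [3.14051787e+00 4.11862816e-05 1.57599528e+00] [-0.09235788  0.08178297 -0.04070148] [ 0.31482548 -0.5293682  -0.09047298]
```

View pics/scene3.png

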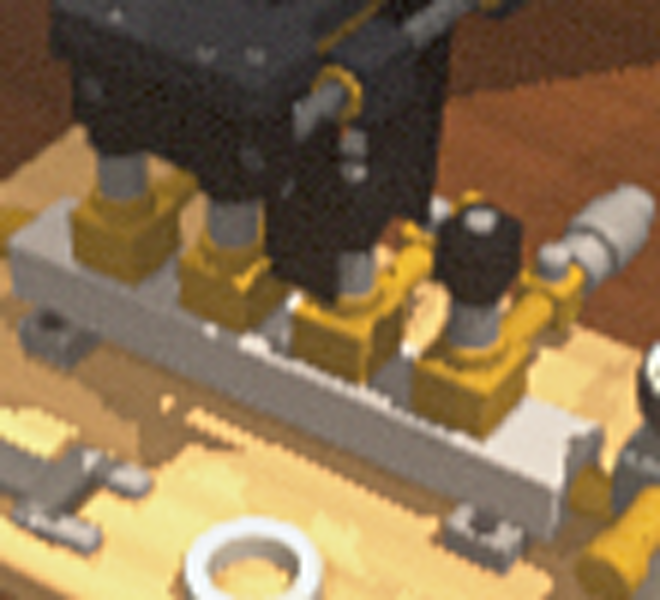

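>>> drive_tool:
  commands:
    - {"dx": 0, "dy": 0, "dz": 0, "yaw": 0}
    - {"dx": 0, "dy": 0, "dz": 0, "yaw": 0}
    - {"dx": 0, "dy": 0, "dz": 0, "yaw": 0}
    - {"dx": 0, "dy": 0, "dz": 0, "yaw": 0}
    - {"dx": 0, "dy": 0, "dz": 0, "yaw": 0}
  grip: 0

```text
t: 4.58
eef_pos: [582.6, 47.7, 96.5]
tcp_rot: [3.14, -0.0, 1.576]
ft_force: [2.8, 1.3, 0.7]
opening: 0.212
```

>>> drive_tool:
  commands:
    - {"dx": 0, "dy": 0, "dz": 0, "yaw": 0}
    - {"dx": 0, "dy": 0, "dz": 0, "yaw": 0}
    - {"dx": 0, "dy": 0, "dz": 0, "yaw": 0}

```text
t: 4.83
eef_pos: [582.6, 47.7, 96.5]
tcp_rot: [3.14, -0.0, 1.576]
ft_force: [5.2, 1.1, 1.2]
opening: 0.212
```

```bash
cat > m.py <<'E'
from h import *
import sys
M=[];T=[];F=[];P=[];Y=[]
for i in range(int(sys.argv[1])):
    s=env.state();M.append(s["moment"]);T.append(s["tau"]);F.append(s["ft_force"]);P.append(s["eef_pos"]);Y.append(s["tcp_rot"][2]);env.read_camera("top")
print("t",s["t"],"M",np.mean(M,0).round(3),np.std(M,0).round(3),"tau6",np.mean(T,0)[5].round(4),np.std(T,0)[5].round(4),"F",np.mean(F,0).round(2),"P",np.mean(P,0).round(2),"yaw",np.mean(Y).round(4),"op",s["opening"],"q6",s["joints"][5])
E
python3 m.py 8
```

```text
t 5.1833 M [ 0.171 -0.753 -0.017] [0.029 0.026 0.042] tau6 -0.0037 0.0001 F [5.07 1.47 1.91] P [582.6   47.65  96.45] yaw 1.5759 op 0.20881048290315318 q6 -0.03666107417232667
```

>>> drive_tool:
  commands:
    - {"dx": 0.4, "dy": 0, "dz": 0, "yaw": -3}
    - {"dx": 0, "dy": 0, "dz": 0, "yaw": -3}
    - {"dx": 0, "dy": 0, "dz": 0, "yaw": -3}
    - {"dx": 0, "dy": 0, "dz": 0, "yaw": -3}
    - {"dx": 0, "dy": 0, "dz": 0, "yaw": -3}

```text
t: 5.65
eef_pos: [582.7, 47.7, 96.4]
tcp_rot: [3.141, -0.0, 1.312]
ft_force: [2.6, 1.3, 2.4]
opening: 0.209
```

```bash
python3 m.py 3
```

```text
t 5.75 M [ 0.131 -0.496 -0.041] [0.034 0.016 0.086] tau6 -0.3028 0.782 F [2.45 1.07 3.04] P [582.67  47.65  96.43] yaw 1.311 op 0.2110615740641842 q6 0.22615886557374207
```

>>> drive_tool:
  commands:
    - {"dx": 0, "dy": 0, "dz": 0, "yaw": -3}
    - {"dx": 0, "dy": 0, "dz": 0, "yaw": -3}
    - {"dx": 0, "dy": 0, "dz": 0, "yaw": -3}
    - {"dx": 0, "dy": 0, "dz": 0, "yaw": -3}
    - {"dx": 0, "dy": 0, "dz": 0, "yaw": -3}

```text
t: 6.22
eef_pos: [582.7, 47.6, 96.4]
tcp_rot: [3.141, -0.0, 1.052]
ft_force: [3.0, 1.7, 3.2]
opening: 0.209
```

```bash
cat >> m.py <<'E'
print("tau6",[round(float(x[5]),3) for x in T],"Mz",[round(float(x[2]),3) for x in M])
E
python3 m.py 6
```

```text
t 6.4667 M [ 0.183 -0.576 -0.073] [0.038 0.035 0.082] tau6 -0.1037 0.5899 F [3.88 1.42 4.24] P [582.71  47.63  96.43] yaw 1.053 op 0.20715411579206702 q6 0.48461866059291425
tau6 [-0.936, -0.729, 0.797, 0.315, 0.031, -0.101] Mz [0.104, -0.096, -0.115, -0.102, -0.079, -0.152]
```

>>> drive_tool:
  commands:
    - {"dx": 0, "dy": 0, "dz": 0, "yaw": -3}
    - {"dx": 0, "dy": 0, "dz": 0, "yaw": -3}
    - {"dx": 0, "dy": 0, "dz": 0, "yaw": -3}
    - {"dx": 0, "dy": 0, "dz": 0, "yaw": -2}
    - {"dx": 0, "dy": 0, "dz": 0, "yaw": -2}

```text
t: 6.93
eef_pos: [582.8, 47.6, 96.4]
tcp_rot: [3.141, -0.001, 0.826]
ft_force: [4.6, 0.7, 5.9]
opening: 0.21
```

```bash
python3 m.py 2
```

```text
t 6.9833 M [ 0.155 -0.683  0.038] [0.024 0.036 0.082] tau6 -0.4403 0.0905 F [4.49 1.05 5.44] P [582.76  47.58  96.42] yaw 0.8246 op 0.20957029735766566 q6 0.716192429777705
tau6 [-0.531, -0.35] Mz [0.12, -0.044]
```

>>> drive_tool:
  commands:
    - {"dx": 0, "dy": 0, "dz": 0, "yaw": -2}
    - {"dx": 0, "dy": 0, "dz": 0, "yaw": -2}
    - {"dx": 0, "dy": 0, "dz": 0, "yaw": -2}
    - {"dx": 0, "dy": 0, "dz": 0, "yaw": -2}
    - {"dx": 0, "dy": 0, "dz": 0, "yaw": -2}

```text
t: 7.45
eef_pos: [582.8, 47.6, 96.4]
tcp_rot: [3.141, -0.001, 0.652]
ft_force: [3.9, 1.8, 4.8]
opening: 0.21
```

```bash
python3 m.py 6
```

```text
t 7.7 M [ 0.138 -0.677 -0.027] [0.027 0.016 0.068] tau6 -0.092 0.3262 F [4.6  1.5  5.24] P [582.77  47.56  96.42] yaw 0.6517 op 0.20661774104427508 q6 0.8865225954244702
tau6 [-0.594, -0.363, 0.433, 0.094, -0.042, -0.079] Mz [0.104, -0.057, -0.118, -0.026, -0.06, -0.006]
```

>>> drive_tool:
  commands:
    - {"dx": 0, "dy": 0, "dz": 0, "yaw": -2}
    - {"dx": 0, "dy": 0, "dz": 0, "yaw": -2}
    - {"dx": 0, "dy": 0, "dz": 0, "yaw": -2}
    - {"dx": 0, "dy": 0, "dz": 0, "yaw": -2}
    - {"dx": 0, "dy": 0, "dz": 0, "yaw": -2}

```text
t: 8.17
eef_pos: [582.8, 47.5, 96.4]
tcp_rot: [3.141, -0.001, 0.477]
ft_force: [3.9, 0.1, 4.9]
opening: 0.209
```

```bash
python3 m.py 3
```

```text
t 8.2667 M [ 0.139 -0.658 -0.016] [0.033 0.033 0.074] tau6 -0.1719 0.4416 F [4.56 0.64 4.86] P [582.79  47.52  96.43] yaw 0.4761 op 0.2114944988764767 q6 1.0623852249266506
tau6 [-0.594, -0.359, 0.438] Mz [0.06, 0.009, -0.117]
```

>>> drive_tool:
  commands:
    - {"dx": 0, "dy": 0, "dz": 0, "yaw": -2}
    - {"dx": 0, "dy": 0, "dz": 0, "yaw": -2}
    - {"dx": 0, "dy": 0, "dz": 0, "yaw": -2}
    - {"dx": 0, "dy": 0, "dz": 0, "yaw": -2}
    - {"dx": 0, "dy": 0, "dz": 0, "yaw": -2}

```text
t: 8.73
eef_pos: [582.8, 47.5, 96.4]
tcp_rot: [3.141, -0.001, 0.303]
ft_force: [4.7, 0.7, 5.7]
opening: 0.206
```

```bash
python3 m.py 3
```

```text
t 8.8333 M [ 0.106 -0.662 -0.005] [0.015 0.011 0.065] tau6 -0.1751 0.44 F [4.89 0.69 5.51] P [582.81  47.48  96.42] yaw 0.3016 op 0.20849544315686797 q6 1.2369047501078159
tau6 [-0.594, -0.364, 0.433] Mz [0.06, 0.02, -0.095]
```

>>> drive_tool:
  commands:
    - {"dx": 0, "dy": 0, "dz": 0, "yaw": -2}
    - {"dx": 0, "dy": 0, "dz": 0, "yaw": -2}
    - {"dx": 0, "dy": 0, "dz": 0, "yaw": -2}
    - {"dx": 0, "dy": 0, "dz": 0, "yaw": -2}
    - {"dx": 0, "dy": 0, "dz": 0, "yaw": -2}

```text
t: 9.3
eef_pos: [582.8, 47.4, 96.4]
tcp_rot: [3.141, -0.001, 0.128]
ft_force: [5.0, 0.0, 4.6]
opening: 0.209
```

```bash
python3 m.py 3
```

```text
t 9.4 M [ 0.033 -0.655  0.003] [0.015 0.022 0.06 ] tau6 -0.1697 0.445 F [4.87 0.08 4.87] P [582.82  47.44  96.43] yaw 0.1271 op 0.20786464916956102 q6 1.4113308008051535
tau6 [-0.594, -0.359, 0.445] Mz [0.072, 0.012, -0.074]
```

>>> drive_tool:
  commands:
    - {"dx": 0, "dy": 0, "dz": 0, "yaw": -2}
    - {"dx": 0, "dy": 0, "dz": 0, "yaw": -2}
    - {"dx": 0, "dy": 0, "dz": 0, "yaw": -2}
    - {"dx": 0, "dy": 0, "dz": 0, "yaw": -2}
    - {"dx": 0, "dy": 0, "dz": 0, "yaw": -2}

```text
t: 9.87
eef_pos: [582.8, 47.4, 96.4]
tcp_rot: [3.141, -0.001, -0.046]
ft_force: [5.5, 1.3, 4.2]
opening: 0.212
```

```bash
python3 m.py 3
```

```text
t 9.9667 M [ 0.016 -0.659 -0.009] [0.018 0.011 0.101] tau6 -0.1754 0.4399 F [5.18 0.59 4.56] P [582.81  47.41  96.42] yaw -0.0473 op 0.2070216355095612 q6 1.5858120671446798
tau6 [-0.594, -0.364, 0.432] Mz [0.11, -0.001, -0.136]
```

>>> drive_tool:
  commands:
    - {"dx": 0, "dy": 0, "dz": 0, "yaw": -2}
    - {"dx": 0, "dy": 0, "dz": 0, "yaw": -2}
    - {"dx": 0, "dy": 0, "dz": 0, "yaw": -2}
    - {"dx": 0, "dy": 0, "dz": 0, "yaw": -2}
    - {"dx": 0, "dy": 0, "dz": 0, "yaw": -2}

```text
t: 10.43
eef_pos: [582.8, 47.3, 96.4]
tcp_rot: [3.141, -0.001, -0.221]
ft_force: [4.5, -0.0, 4.6]
opening: 0.208
```

```bash
python3 m.py 3
```

```text
t 10.5333 M [-0.031 -0.67  -0.005] [0.023 0.01  0.061] tau6 -0.1755 0.4399 F [ 4.61 -0.16  5.11] P [582.8   47.36  96.42] yaw -0.2218 op 0.20925765267623345 q6 1.7603642534309818
tau6 [-0.595, -0.364, 0.432] Mz [0.081, -0.034, -0.06]
```

>>> drive_tool:
  commands:
    - {"dx": 0, "dy": 0, "dz": 0, "yaw": -2}
    - {"dx": 0, "dy": 0, "dz": 0, "yaw": -2}
    - {"dx": 0, "dy": 0, "dz": 0, "yaw": -2}
    - {"dx": 0, "dy": 0, "dz": 0, "yaw": -2}
    - {"dx": 0, "dy": 0, "dz": 0, "yaw": -2}

```text
t: 11.0
eef_pos: [582.8, 47.3, 96.4]
tcp_rot: [3.142, -0.001, -0.395]
ft_force: [4.8, 0.3, 4.8]
opening: 0.206
```

```bash
python3 m.py 3
```

```text
t 11.1 M [-0.112 -0.72   0.063] [0.029 0.019 0.055] tau6 -0.1145 0.4362 F [ 4.41 -0.2   4.72] P [582.8   47.33  96.43] yaw -0.3962 op 0.20801506368317338 q6 1.934791228037068
tau6 [-0.535, -0.295, 0.487] Mz [0.141, 0.021, 0.027]
```

The seat has been met: tau6 shifted by +0.06 from an otherwise very repeatable pattern. I'll go a little further in small steps.

>>> drive_tool:
  commands:
    - {"dx": 0, "dy": 0, "dz": 0, "yaw": -2}
    - {"dx": 0, "dy": 0, "dz": 0, "yaw": -2}
    - {"dx": 0, "dy": 0, "dz": 0, "yaw": -2}

```text
t: 11.4
eef_pos: [582.8, 47.3, 96.4]
tcp_rot: [3.142, -0.001, -0.5]
ft_force: [5.4, -0.4, 4.1]
opening: 0.21
```

```bash
python3 m.py 10
```

```text
t 11.85 M [-0.166 -0.762  0.054] [0.019 0.016 0.076] tau6 0.0339 0.2521 F [ 4.6  -0.48  4.69] P [582.78  47.32  96.43] yaw -0.4992 op 0.21010787411135834 q6 2.0380635351309797
tau6 [-0.479, -0.225, 0.552, 0.218, 0.084, 0.046, 0.037, 0.035, 0.035, 0.035] Mz [0.246, 0.153, 0.014, 0.031, 0.027, 0.028, 0.014, 0.025, -0.011, 0.014]
```

>>> drive_tool:
  commands:
    - {"dx": 0, "dy": 0, "dz": 0, "yaw": -1}
    - {"dx": 0, "dy": 0, "dz": 0, "yaw": -1}

```text
t: 12.07
eef_pos: [582.8, 47.3, 96.4]
tcp_rot: [-3.142, -0.001, -0.534]
ft_force: [4.8, -0.3, 4.9]
opening: 0.209
```

```bash
python3 m.py 10
```

```text
t 12.5167 M [-0.182 -0.761  0.138] [0.049 0.037 0.039] tau6 0.1202 0.1365 F [ 4.26 -0.47  4.83] P [582.78  47.32  96.43] yaw -0.5335 op 0.20975228995899411 q6 2.0728495283730557
tau6 [-0.165, 0.008, 0.409, 0.213, 0.14, 0.122, 0.119, 0.118, 0.118, 0.118] Mz [0.202, 0.194, 0.148, 0.154, 0.113, 0.065, 0.153, 0.123, 0.13, 0.1]
```

Rest torque has risen to about 0.15 N m over running and stays steady, so the valve is snug. I'll open just slightly, since the neighbours are close, and lift.

>>> drive_tool:
  commands:
    - {"dx": 0, "dy": 0, "dz": 0, "yaw": 0}
    - {"dx": 0, "dy": 0, "dz": 0, "yaw": 0}
    - {"dx": 0, "dy": 0, "dz": 0, "yaw": 0}
    - {"dx": 0, "dy": 0, "dz": 0, "yaw": 0}
  grip: 0.29

```text
t: 12.9
eef_pos: [581.7, 47.6, 95.7]
tcp_rot: [3.141, 0.002, -0.535]
ft_force: [-0.3, -1.6, 1.0]
opening: 0.287
```

```bash
python3 m.py 4
```

```text
t 13.05 M [-0.013  0.157 -0.011] [0.007 0.034 0.021] tau6 -0.0103 0.0031 F [-0.05 -0.7   0.22] P [581.92  47.6   95.82] yaw -0.5355 op 0.28874846721615927 q6 2.0750921880182998
tau6 [-0.015, -0.011, -0.009, -0.006] Mz [-0.038, -0.024, 0.001, 0.017]
```

>>> drive_tool:
  commands:
    - {"dx": 0, "dy": 0, "dz": 15, "yaw": 0}
    - {"dx": 0, "dy": 0, "dz": 15, "yaw": 0}
    - {"dx": 0, "dy": 0, "dz": 15, "yaw": 0}
    - {"dx": 0, "dy": 0, "dz": 15, "yaw": 0}
    - {"dx": 0, "dy": 0, "dz": 15, "yaw": 0}

```text
t: 13.52
eef_pos: [582.2, 47.6, 171.8]
tcp_rot: [3.141, 0.0, -0.536]
ft_force: [-0.0, 0.3, -0.3]
opening: 0.293
```

>>> drive_tool:
  commands:
    - {"dx": -10, "dy": -0.4, "dz": 0, "yaw": 6}
    - {"dx": -10, "dy": -0.4, "dz": 0, "yaw": 6}
    - {"dx": -10, "dy": -0.4, "dz": 0, "yaw": 6}
    - {"dx": -10, "dy": -0.4, "dz": 0, "yaw": 6}
    - {"dx": -9.2, "dy": -0.4, "dz": 0, "yaw": 6}
  grip: 0

```text
t: 13.93
eef_pos: [532.5, 45.6, 171.2]
tcp_rot: [3.142, 0.0, -0.007]
ft_force: [0.3, 0.6, 0.5]
opening: 0.019
```

>>> drive_tool:
  commands:
    - {"dx": 0, "dy": 0, "dz": -10, "yaw": 0}
    - {"dx": 0, "dy": 0, "dz": -10, "yaw": 0}
    - {"dx": 0, "dy": 0, "dz": -10, "yaw": 0}
    - {"dx": 0, "dy": 0, "dz": 0, "yaw": 0}
    - {"dx": 0, "dy": 0, "dz": 0, "yaw": 0}

```text
t: 14.35
eef_pos: [533.2, 45.6, 140.0]
tcp_rot: [3.142, 0.002, -0.014]
ft_force: [-0.0, -0.2, -0.4]
opening: 0.005
```

```bash
python3 m.py 4; python3 - <<'E'
from h import *
im=env.read_camera("scene");cv2.imwrite("pics/scene4.png",cv2.resize(im[130:240,200:320,::-1],None,fx=5.4,fy=5.4,interpolation=cv2.INTER_CUBIC))
E
```

```text
t 14.5 M [-0.06   0.162 -0.006] [0.027 0.025 0.024] tau6 0.0272 0.0068 F [-0.04 -0.09 -0.04] P [533.4   45.59 140.7 ] yaw -0.0133 op 0.0037343198749554907 q6 1.5457315949939818
tau6 [0.036, 0.03, 0.024, 0.018] Mz [-0.025, -0.032, 0.004, 0.027]
```

View pics/scene4.png

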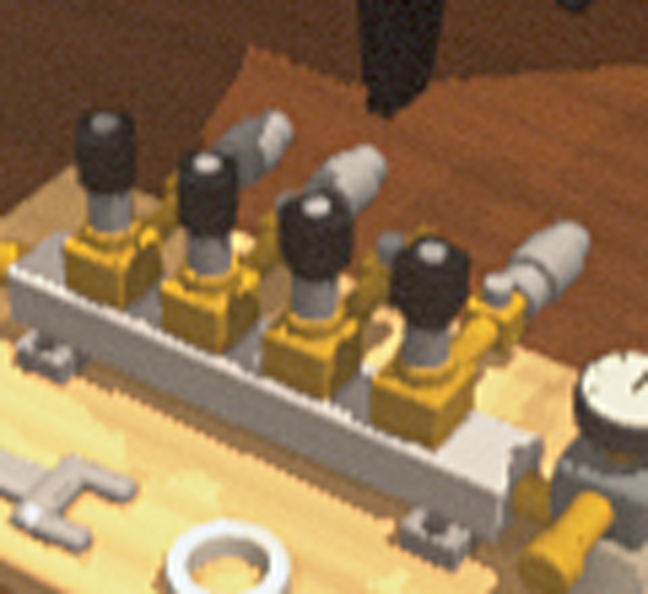

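Closed fingertips (about 385,110) hang above the bare outlet's pin (392,245). I'll descend to it.

>>> drive_tool:
  commands:
    - {"dx": -0.5, "dy": 0, "dz": -14, "yaw": 0}
    - {"dx": 0, "dy": 0, "dz": -14, "yaw": 0}
    - {"dx": 0, "dy": 0, "dz": -14, "yaw": 0}
    - {"dx": 0, "dy": 0, "dz": -8, "yaw": 0}
    - {"dx": 0, "dy": 0, "dz": -5, "yaw": 0}

```text
t: 15.02
eef_pos: [532.5, 45.6, 85.5]
tcp_rot: [3.142, 0.001, -0.012]
ft_force: [-0.7, -0.2, 0.2]
opening: 0.002
```

>>> drive_tool:
  commands:
    - {"dx": 0, "dy": 0, "dz": 0, "yaw": 0}
    - {"dx": 0, "dy": 0, "dz": 0, "yaw": 0}
    - {"dx": 0, "dy": 0, "dz": 0, "yaw": 0}

```text
t: 15.27
eef_pos: [533.1, 45.6, 86.8]
tcp_rot: [3.142, -0.001, -0.012]
ft_force: [-0.4, 0.3, 0.2]
opening: 0.006
```

```bash
python3 m.py 3; python3 - <<'E'
from h import *
im=env.read_camera("scene");cv2.imwrite("pics/scene5.png",cv2.resize(im[130:240,200:320,::-1],None,fx=5.4,fy=5.4,interpolation=cv2.INTER_CUBIC))
E
```

```text
t 15.3667 M [-0.064  0.193  0.016] [0.027 0.023 0.013] tau6 0.0009 0.0001 F [-0.02  0.05  0.26] P [533.03  45.59  86.8 ] yaw -0.0123 op 0.005197637208966103 q6 1.5450811059058953
tau6 [0.001, 0.001, 0.001] Mz [0.03, 0.021, -0.001]
```

View pics/scene5.png

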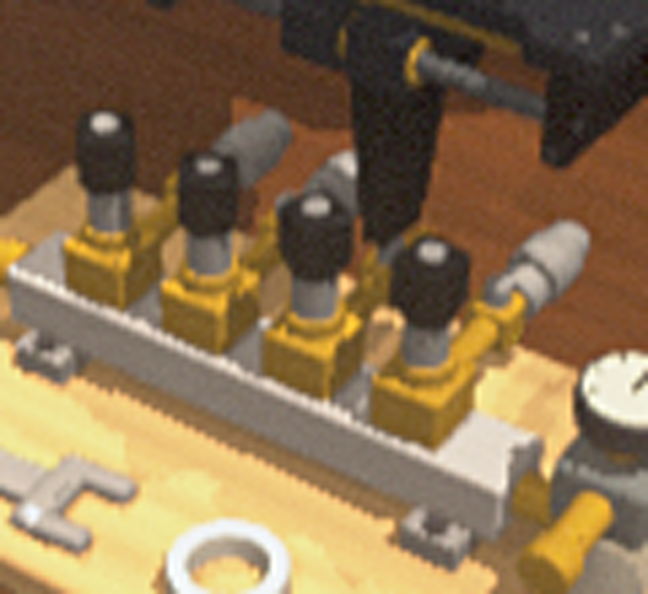

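>>> drive_tool:
  commands:
    - {"dx": 0, "dy": 0, "dz": -3, "yaw": 0}
    - {"dx": 0, "dy": 0, "dz": -3, "yaw": 0}
    - {"dx": 0, "dy": 0, "dz": 0, "yaw": 0}
    - {"dx": 0, "dy": 0, "dz": 0, "yaw": 0}
    - {"dx": 0, "dy": 0, "dz": 0, "yaw": 0}

```text
t: 15.88
eef_pos: [532.9, 45.6, 80.4]
tcp_rot: [3.141, -0.001, -0.012]
ft_force: [-0.1, 0.1, 5.5]
opening: 0.006
```

>>> drive_tool:
  commands:
    - {"dx": 0, "dy": 0, "dz": -2, "yaw": 0}
    - {"dx": 0, "dy": 0, "dz": -2, "yaw": 0}
    - {"dx": 0, "dy": 0, "dz": 0, "yaw": 0}
    - {"dx": 0, "dy": 0, "dz": 0, "yaw": 0}
    - {"dx": 0, "dy": 0, "dz": 0, "yaw": 0}

```text
t: 16.3
eef_pos: [533.0, 45.6, 77.1]
tcp_rot: [3.141, -0.001, -0.012]
ft_force: [-3.2, -0.5, 14.7]
opening: 0.005
```

```bash
python3 m.py 4
```

```text
t 16.45 M [-0.028  0.539  0.004] [0.019 0.018 0.014] tau6 -0.0002 0.0 F [-2.4   0.43 14.61] P [533.    45.59  77.13] yaw -0.0122 op 0.006113938648590905 q6 1.5450494271542206
tau6 [-0.0, -0.0, -0.0, -0.0] Mz [0.01, 0.018, -0.019, 0.006]
```

14.6 N exceeds the spring's 8 N end force, so the pin is on its stop. I'll hold for over a second.

>>> drive_tool:
  commands:
    - {"dx": 0, "dy": 0, "dz": 0, "yaw": 0}
    - {"dx": 0, "dy": 0, "dz": 0, "yaw": 0}
    - {"dx": 0, "dy": 0, "dz": 0, "yaw": 0}
    - {"dx": 0, "dy": 0, "dz": 0, "yaw": 0}
    - {"dx": 0, "dy": 0, "dz": 0, "yaw": 0}

```text
t: 16.92
eef_pos: [533.0, 45.6, 77.1]
tcp_rot: [3.141, -0.001, -0.012]
ft_force: [-2.4, 0.5, 15.4]
opening: 0.003
```

>>> drive_tool:
  commands:
    - {"dx": 0, "dy": 0, "dz": 0, "yaw": 0}
    - {"dx": 0, "dy": 0, "dz": 0, "yaw": 0}
    - {"dx": 0, "dy": 0, "dz": 0, "yaw": 0}
    - {"dx": 0, "dy": 0, "dz": 0, "yaw": 0}
    - {"dx": 0, "dy": 0, "dz": 0, "yaw": 0}

```text
t: 17.33
eef_pos: [533.0, 45.6, 77.1]
tcp_rot: [3.141, -0.001, -0.012]
ft_force: [-1.9, -0.3, 13.8]
opening: 0.007
```

>>> drive_tool:
  commands:
    - {"dx": 0, "dy": 0, "dz": 0, "yaw": 0}
    - {"dx": 0, "dy": 0, "dz": 0, "yaw": 0}
    - {"dx": 0, "dy": 0, "dz": 0, "yaw": 0}
    - {"dx": 0, "dy": 0, "dz": 0, "yaw": 0}
    - {"dx": 0, "dy": 0, "dz": 0, "yaw": 0}

```text
t: 17.75
eef_pos: [533.0, 45.6, 77.1]
tcp_rot: [3.141, -0.001, -0.012]
ft_force: [-2.2, 0.3, 14.9]
opening: 0.005
```

>>> drive_tool:
  commands:
    - {"dx": 0, "dy": 0, "dz": 4, "yaw": 0}
    - {"dx": 0, "dy": 0, "dz": 6, "yaw": 0}
    - {"dx": 0, "dy": 0, "dz": 15, "yaw": 0}
    - {"dx": 0, "dy": 0, "dz": 30, "yaw": 0}
    - {"dx": 0, "dy": 0, "dz": 35, "yaw": 0}

```text
t: 18.17
eef_pos: [531.4, 45.6, 165.8]
tcp_rot: [3.142, 0.005, -0.012]
ft_force: [0.7, 0.4, 0.8]
opening: 0.006
```

>>> drive_tool:
  commands:
    - {"dx": -20, "dy": 0, "dz": 20, "yaw": 0}
    - {"dx": -20, "dy": 0, "dz": 10, "yaw": 0}
    - {"dx": -20, "dy": 0, "dz": 0, "yaw": 0}
    - {"dx": -20, "dy": 0, "dz": 0, "yaw": 0}
    - {"dx": 0, "dy": 0, "dz": 0, "yaw": 0}

```text
t: 18.58
eef_pos: [449.3, 45.8, 196.3]
tcp_rot: [3.142, 0.002, -0.012]
ft_force: [1.5, 0.4, 0.2]
opening: 0.004
```

```bash
python3 m.py 3; python3 - <<'E'
from h import *
im=env.read_camera("scene");cv2.imwrite("pics/scene6.png",cv2.resize(im[130:270,180:330,::-1],None,fx=4.2,fy=4.2,interpolation=cv2.INTER_CUBIC))
E
```

```text
t 18.6833 M [-0.05   0.155  0.028] [0.009 0.027 0.028] tau6 -0.0192 0.0078 F [0.33 0.38 0.25] P [451.08  45.68 196.42] yaw -0.0122 op 0.004273981974615642 q6 1.5382663368642873
tau6 [-0.028, -0.021, -0.009] Mz [0.016, 0.0, 0.067]
```

View pics/scene6.png

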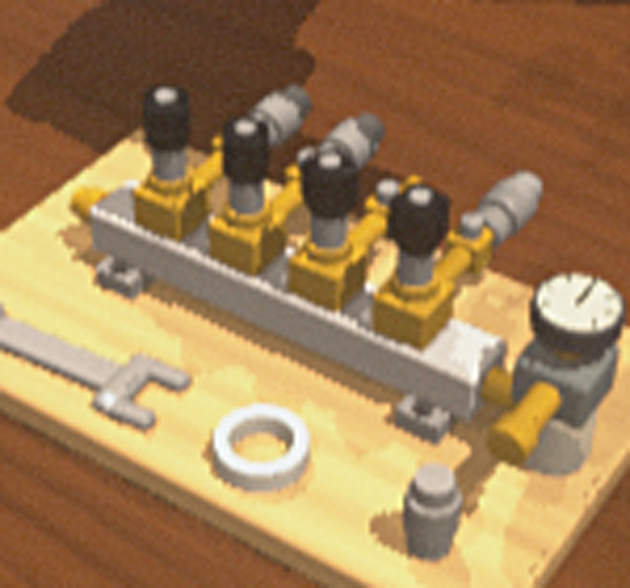

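The view is clear: the bare outlet's pin (387,190) is up again and everything else is where it was. I'll hand in.

```bash
python3 -c "
from cell import env
print(env.job_done())"
```

```text
the job is handed in; nothing more can be done
None
```

I closed the valve with the bare outlet until it was snug, bled that outlet, and handed the job in at about 19 s. No verdict came back.

- **Valve:** I turned the knob clockwise about 2.1 rad. It met its seat after roughly 1.9 rad. I stopped at an estimated rise of 0.15 N m over the running friction and held it there for about half a second before letting go. The last directly compared reading was 0.125 N m, taken 2° earlier. The single moment readings scatter by about 0.04 N m, so I went mainly by the torque of the last joint, which repeated very closely.
- **Bleed pin:** I pressed it down to 77.1 mm, where the force was about 14.7 N, above the spring's 8 N, so it was on its stop. I held it for about 1.4 s and released it.
- **Last checks:** After I backed off, the force readings were near zero and the pin was up in the last picture. The other valves, spanner, reel and spare coupling looked unmoved.

I could not measure how tightly the needle sits after the release. It may have sprung back a little, to about 0.09 N m by my estimate, which is still above the 0.05 N m needed.

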